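# Lock out the bench mixer, then load and clamp its reagent cassette

### The job

Make the bench mixer safe to load: push the red isolator lever round to off, and then swing the steel lockout hasp with the orange fin fully out. After that, slide the blue reagent cassette along the mixer's channel until it is fully home against the end stop (if the red clamp is down in the way, open it first), and finally swing the clamp fully down into the recess of the cassette. Leave the bottle, the tip box and the beaker where they are, do not tip the cassette over, and let go of everything.

Things in the scene. Friction and masses are not known exactly. Their poses are not given: they have to be found in the camera images.
- isolator: Grey isolator box fixed to the bench, 190 (x) x 180 (y) x 70 mm high; origin at the centre of its underside, z up, -x side roughly towards the robot. Its top carries a yellow plate with a green dot (on) and a red dot (off), the red lever and the hasp.
- lever_axis (a point): Point on the lever's vertical axis, on the box top: (0, 10, 70) mm in the isolator's frame. The red lever is a bar reaching 95 mm from this axis, 18 mm wide, underside 14 mm and top 38 mm above the box top, with a round hub of 24 mm radius on the axis, as high as the bar.
- lever (a joint): Red lever's angle, rad, clockwise from above positive: 0 = off (hard stop), bar along the box's +y, by the red dot; 1.57 = on (hard stop), bar along +x, by the green dot. Starts at or near on, so it turns anticlockwise (seen from above) to off. Friction 0.25 N m (about 4 N at 70 mm), no spring: it stays where it is left.
- hasp_pin (a point): Point on the hasp's vertical pin (7 mm radius, 18 mm high), on the box top: (-40, -70, 70) mm in the isolator's frame. The steel hasp plate reaches 83 mm from the pin, 30 mm wide, 7 to 12 mm above the box top. On its middle line stands an orange fin to push on: 6 mm thick, 49 to 81 mm from the pin, top 49 mm above the box top.
- hasp (a joint): Lockout hasp's angle, rad, clockwise from above positive: 0 = stowed, lying over the box and pointing along the box's +x; 1.57 = fully out (hard stop), pointing along the box's -y past the edge of the box. Starts at or near stowed. Light friction (0.06 N m), no spring: it stays where it is left.
- mixer: Cream bench mixer fixed to the bench; origin on its underside, x along its channel, -x end roughly towards the robot; it spans -120 to 110 mm in x, +-75 mm in y. Platform 55 mm up; on it two rails 14 mm high, 60 mm apart inside, centred on y = 0, form a channel, open at -x, closed by an end stop 30 mm high with its face at x = 95 mm.
- mixer_home (a point): Where the centre of the cassette is when it is fully home against the end stop: (40, 0, 80) mm in the mixer's frame.
- cassette_center (a point): Centre (half-way up) of the blue reagent cassette, 110 (x, along the channel) x 56 x 50 mm high, 0.25 to 0.5 kg; axes nearly the mixer's. Both ends are 50 mm high for 20 mm; between them is a recess 70 mm long, floor 36 mm up. Starts in the channel, 75 to 100 mm short of home; sliding takes 1 to 5 N.
- clamp_axis (a point): Middle of the clamp's axis, (40, -50, 108.5) mm in the mixer's frame, parallel to its x, between two steel ears. The red clamp is one stiff right-angled piece: hold-down arm (62 mm from the axis, 12 mm thick, 16 mm wide, rubber pad under its end) and handle (62 mm from the axis, 12 mm thick, black grip 22 mm wide).
- clamp (a joint): Clamp angle, rad: 0 = shut, arm level along the mixer's +y, pad on the recess floor, handle straight up; 1.45 = fully open (stop), arm near upright, handle near level along -y. Starts anywhere in 0 to 1.0; cassette passes only above about 0.5. From inside the right angle, push the handle to -y and down to open, the arm to +y and down to shut. Friction 0.15 N m, no spring.
- bottle_center (a point): Bystander: centre of the white reagent bottle, 72 mm diameter, 170 mm high, standing beyond the work.
- tipbox_center (a point): Bystander: centre of the pipette tip box with the green lid, 82 x 122 x 65 mm high, beyond the work.
- beaker_center (a point): Bystander: centre of the glass beaker, 80 mm diameter, 90 mm high, at the robot's left.
Things that resemble listed ones, but are neither listed nor needed, are in the scene too. What is meant by the part that bears cassette_center is not black or purple, and is the larger of those in its own colour.

How it is judged:
By the outcome, as a careful person would: the job done as asked, in the order asked, and still so for the second after the job is handed in, with the robot touching nothing.
It also fails if it takes over 69 s, if anything falls off the work surface, if the arm or the gripper's body presses on something with over 40 N, if the wrist force passes 120 N, or if a joint passes its speed limit or range.

### The arm

A 6-joint arm with a two-finger parallel gripper is mounted at the origin on the work surface. World frame = base frame: x ahead of the robot, y to its left, z up, the work surface at z = 0. Lengths are in m, angles in degrees, forces in N, time in s.
With the tool pointing down it reaches from about 0.35 to 0.875 m from the base axis. Payload 4.2 kg.
Tool frame: the origin (TCP) lies on the centre line of the jaws, within the pads' length; the fingertips stand 19 mm ahead of it and the grasp point (between the pads) is the TCP; z points along the fingers, y is the line along which they close (so a half turn about z gives the same grasp; the last joint's range is limited). The gripper opens to 87 mm and grips with 3 to 60 N. Pads are 19 mm wide; open, the fingers measure 117 mm over their backs; the gripper's body (75 mm by 190 mm) begins 51 mm behind the grasp point.
Start: joints at [-57.032, 22.042, 0.453, 0, -68.411, -14.817], TCP at [0.195, -0.594, 0.242] pointing down, gripper open.
Joint ranges: [-179.83, 179.83], [-69.29, 118.12], [-61.27, 80.66], [-181.25, 117.63], [-171.15, -9.14], [-177.46, 177.46]. Speed limits (degrees/s): [159.86, 159.86, 180, 180, 180, 180].

### API

Orientations are given as a 3x3 rotation matrix whose columns are the frame's x, y, z axes.
In Python, from station import sense, capture, finish_job, search_frame, masks_of gives the robot as it stands.
- The arm moves only by the tool drive_tool, never from a script. Its argument "rows" is a list of rows, each a list of 7 numbers: the opening in per cent of the stroke, from 0 (shut) to 100 (fully open), then the shift along the world's x, y, z in mm, then the turn, a rotation vector about the world's x, y, z in rad. In form: [[fingers, dx, dy, dz, wx, wy, wz], ...]. A call has 1 to 5 rows; each row shifts and turns the commanded pose from where the row before left it; what a row does not reach is not made up. A row lasts 1/12 s, in which the tool goes at most 41.7 mm and 7.16 degrees, less where a joint would pass 70% of its speed; a pose out of reach is approached as far as the arm can. A call is refused whole if a number of a shift passes 41.7 or a number of a turn 0.125, either way. A call with a gripper value outside its range is refused whole. The fingers move at their own pace and stop on an object; the grip force is fixed at half the most. Time passes only in rows, so rows that do not move let the fingers close. It gives the time, the measured TCP pose, the force, the opening and the grip force at its end, in the units of the state.
- sense(): the state, without advancing time (a new reading comes with each control period).
- capture(name): name is "scene" or "top" or "wrist"; returns a dict with "frame" (420x560x3 uint8, red, green, blue), "z_map" (420x560 float32, m along the optical axis (not along the pixel's ray), 0 where there is no reading), "fx", "fy", "cx", "cy" (pixels), "distortion" ([k1, k2, p1, p2, k3] as OpenCV has them; the pictures are not rectified), "R" (3x3) and "t" (3): a world point X has camera coordinates R X + t; the wrist camera has in their place "T_tool_cam" (4x4, takes a point from camera to tool coordinates, whose origin is the TCP and whose axes are the flange's). Camera axes: x right, y down, z forward; pixel columns grow to the right and rows downward; lengths in m; the calibration is good to about 2 mm. A picture is of the moment at which its call begins: read the wrist's pose just before it.
- finish_job(): hands the job in; it is judged then, once.
Trained networks look in a picture, given as the dict that the camera call returned (one of the last four; its "shot" number tells which), for a name from the list of things; names that differ only in an ending like _2 or _b are one class to them, and where a whole thing is asked for, a point or a joint stands for the part that bears it (a point fixed in the world has none). Each returns a list of dicts, best first, with "p" (0 to 1); they miss things now and then, are a little off and sometimes report something else, mostly with a low value. They report only what shows in the picture. A call takes as long as a camera call. They do not tell look-alikes from the thing itself.
- search_frame(label, picture): "xy" ([column, row] in pixels, amid what is visible of it).
- masks_of(label, picture): "region" (420x560 bool, what is visible of it) and "xy" ([column, row] in pixels, amid what is visible of it).
The state is a dict: "time_s": time; "joints": joint angles; "joint_velocities": joint speeds; "effort": joint torques, N m; "tcp_pos": TCP position; "ee_rot": TCP orientation; "wrist_force": force on the tool from outside, world axes, zero at the start; "moment": the same for the moment, N m; "gripper_width": opening from 0.0 (shut) to 1.0 (fully open); "gripper_force": force on a finger pad.
Only numpy, scipy, OpenCV 4.12 (cv2) and the standard library are available. Lean on these libraries where they do the work, as an engineer would, in place of code of your own. Each camera call takes 0.05 s, during which the arm holds its last target. There are 200 camera calls.

## Working session

There is one attempt and no reset: what is moved stays moved. The work goes in short steps, Python scripts to look and compute and a tool call to move; the robot and the scene stay as the last step left them, time stands still between calls to the robot, and variables do not carry over. Pictures are saved under pics/ and viewed, at most 10 in all, crops included, and the job is handed in when it is done.

Besides the shell and the picture viewer there is one more tool, called after "Emit:" by a JSON object that holds its "api" and its "payload", one argument or row to a line. drive_tool: Moves the arm, as the interface text tells. Its arguments: {"type":"object","properties":{"rows":{"type":"array"}},"required":["rows"]}

```bash
ls; mkdir -p pics; cat > h.py <<'E'
import numpy as np, cv2
from station import sense, capture, finish_job, search_frame, masks_of
def cloud(c):
    v,u=np.mgrid[0:420,0:560]
    K=np.array([[c['fx'],0,c['cx']],[0,c['fy'],c['cy']],[0,0,1]])
    p=cv2.undistortPoints(np.stack([u,v],-1).reshape(-1,1,2).astype(np.float64),K,np.array(c['distortion'],float)).reshape(420,560,2)
    z=c['z_map']; P=np.dstack([p[...,0]*z,p[...,1]*z,z])
    if 'R' in c: W=(P-np.array(c['t']))@np.array(c['R'])
    else:
        s=c['_s']; T=np.array(c['T_tool_cam']); W=(P@T[:3,:3].T+T[:3,3])@np.array(s['ee_rot']).T+np.array(s['tcp_pos'])
    W[z==0]=np.nan
    return W
def cap(n):
    s=sense(); c=capture(n); c['_s']=s; c['W']=cloud(c); return c
def save(c,n): cv2.imwrite('pics/'+n,c['frame'][...,::-1])
E
cat > a.py <<'E'
from h import *
s=sense();print(s['time_s'],s['tcp_pos'],np.round(s['ee_rot'],3))
for n in('top','scene'):
    c=cap(n);save(c,n+'1.png')
    np.savez(n+'1.npz',W=c['W'],f=c['frame'])
    for l in['isolator','lever','hasp','mixer','cassette_center','clamp','bottle_center','tipbox_center','beaker_center']:
        for m in masks_of(l,c)[:3]:
            r=m['region'];w=c['W'][r]
            print(n,l,round(m['p'],2),np.round(m['xy']),r.sum(),np.round(np.nanmedian(w,0),3),np.round(np.nanpercentile(w,[3,97],axis=0),3).tolist())
E
python3 a.py
```

```text
pics
0.0 [ 0.19456502 -0.59334135  0.24046769] [[-0.95  -0.311 -0.001]
 [-0.311  0.95   0.002]
 [ 0.     0.002 -1.   ]]
top isolator 0.7 [241. 222.] 3084 [0.532 0.178 0.072] [[0.441, 0.094, 0.043], [0.626, 0.263, 0.109]]
top lever 0.56 [237. 216.] 286 [0.545 0.198 0.107] [[0.513, 0.17, 0.094], [0.615, 0.215, 0.112]]
top hasp 0.61 [263. 220.] 273 [0.536 0.109 0.081] [[0.493, 0.095, 0.066], [0.582, 0.126, 0.119]]
top mixer 0.66 [357. 216.] 2486 [ 0.555 -0.202  0.055] [[0.419, -0.285, 0.033], [0.635, -0.131, 0.145]]
top cassette_center 0.82 [372. 286.] 344 [ 0.319 -0.259  0.029] [[0.286, -0.294, 0.018], [0.353, -0.221, 0.041]]
top cassette_center 0.72 [416. 250.] 606 [ 0.442 -0.409  0.037] [[0.414, -0.461, 0.015], [0.469, -0.355, 0.054]]
top cassette_center 0.64 [307. 235.] 324 [ 0.492 -0.034  0.029] [[0.465, -0.071, 0.002], [0.519, 0.002, 0.043]]
top bottle_center 0.93 [280. 150.] 453 [0.763 0.059 0.117] [[0.743, 0.029, 0.031], [0.794, 0.089, 0.171]]
top tipbox_center 0.84 [326. 155.] 936 [ 0.773 -0.086  0.064] [[0.731, -0.145, 0.02], [0.821, -0.026, 0.069]]
top beaker_center 0.78 [143
[... 1097 characters left out ...]
[[0.428, -0.236, 0.055], [0.539, -0.178, 0.11]]
scene clamp 0.71 [178. 246.] 267 [ 0.573 -0.268  0.136] [[0.552, -0.31, 0.08], [0.583, -0.218, 0.155]]
scene bottle_center 0.57 [302. 277.] 785 [0.795 0.045 0.108] [[0.755, 0.019, 0.003], [0.815, 0.081, 0.17]]
scene bottle_center 0.44 [187. 224.] 659 [ 0.484 -0.207  0.092] [[0.431, -0.236, 0.057], [0.54, -0.181, 0.11]]
scene bottle_center 0.42 [196. 252.] 2881 [ 0.577 -0.221  0.054] [[0.43, -0.292, 0.014], [0.646, -0.141, 0.143]]
scene tipbox_center 0.9 [260. 297.] 1377 [ 0.79  -0.091  0.062] [[0.738, -0.149, 0.01], [0.83, -0.03, 0.068]]
scene beaker_center 0.97 [382. 144.] 588 [0.407 0.519 0.056] [[0.369, 0.484, -0.001], [0.446, 0.555, 0.089]]
```

```bash
python3 - <<'E'
import cv2
a=cv2.resize(cv2.imread('pics/top1.png')[120:320,180:460],None,fx=2.8,fy=2.8,interpolation=cv2.INTER_CUBIC)
cv2.imwrite('pics/topc.png',a)
a=cv2.resize(cv2.imread('pics/scene1.png')[130:330,110:390],None,fx=2.8,fy=2.8,interpolation=cv2.INTER_CUBIC)
cv2.imwrite('pics/scenec.png',a)
E
```

```text
(no output)
```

View pics/topc.png

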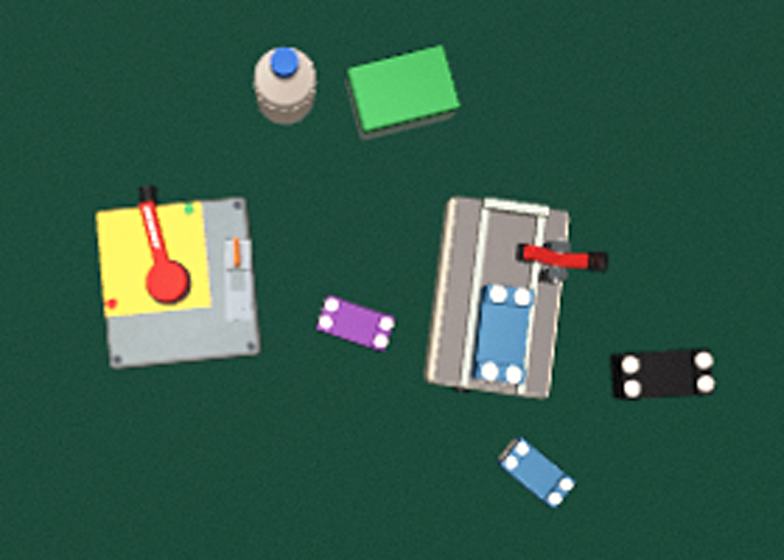

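View pics/scenec.png

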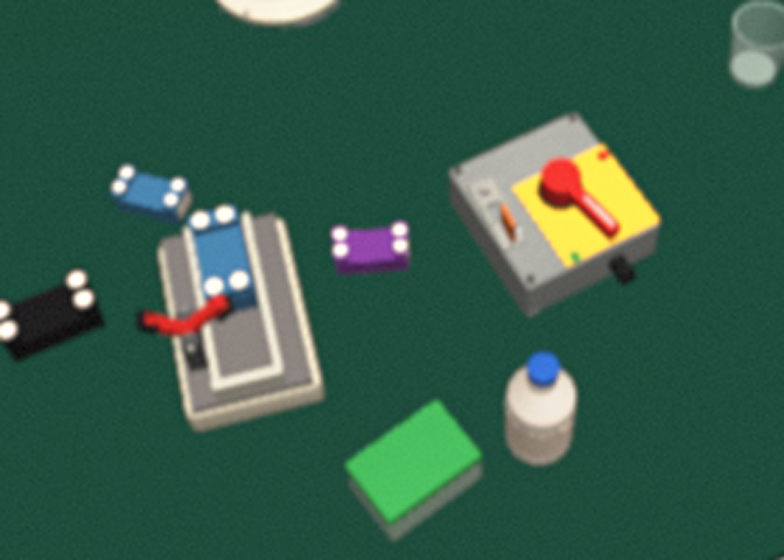

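The isolator is at left, with its lever near on (hub at crop 167,280 and tip at 148,195) and the hasp stowed with its orange fin at (237,250). The mixer holds the large blue cassette (505,335), and the clamp is half open (pad 522,252; grip 597,262). The small blue, purple and black cassettes are decoys.

```bash
cat > fit.py <<'E'
from h import *
from scipy.optimize import least_squares
import sys
def rect(p,L,Wd):  # p Nx2; known size -> centre,yaw
    (c,s,a)=cv2.minAreaRect(p.astype(np.float32)*1000)
    return np.round(c,1),np.round(s,1),round(a,1)
for n in sys.argv[1:]:
    d=np.load(n+'.npz');W=d['W'];f=d['f'];h=cv2.cvtColor(f,cv2.COLOR_RGB2HSV);H,S,V=[h[...,i].astype(int) for i in range(3)]
    x,y,z=W[...,0],W[...,1],W[...,2]
    def box(x0,x1,y0,y1,z0,z1): return (x>x0)&(x<x1)&(y>y0)&(y<y1)&(z>z0)&(z<z1)
    m=box(.4,.68,.05,.3,.062,.079);m=cv2.morphologyEx(m.astype(np.uint8),cv2.MORPH_OPEN,np.ones((3,3)))>0
    print(n,'iso',rect(W[m][:,:2],190,180),np.nanmedian(z[m]))
    m=box(.38,.7,-.33,-.1,.045,.065)&(S<90);m=cv2.morphologyEx(m.astype(np.uint8),cv2.MORPH_OPEN,np.ones((3,3)))>0
    print('mix',rect(W[m][:,:2],230,150))
    red=((H<7)|(H>173))&(S>150)&(V>90)
    m=red&box(.45,.68,.1,.3,.09,.12);p=W[m]
    print('lever',rect(p[:,:2],0,0))
    q=(H>=7)&(H<20)&(S>130)&box(.45,.7,.05,.15,.08,.14)
    print('fin',q.sum(),rect(W[q][:,:2],0,0))
    m=(H>95)&(H<120)&(S>90)&box(.4,.65,-.29,-.13,.07,.12)
    print('cas',rect(W[m][:,:2],110,56),np.nanpercentile(z[m],[5,50,95]).round(3))
    m=red&box(.5,.68,-.34,-.15,.08,.2);p=W[m]
    o=p[np.argsort(p[:,1])];print('clamp',len(o),(o[::max(1,len(o)//14)]*1000).round().astype(int).tolist())
E
python3 fit.py top1 scene1
```

```text
top1 iso (array([533.2, 180. ]), array([190.1, 176.1]), 7.2) 0.070991973642484
mix (array([ 528.9, -209.2]), array([140.8, 226.5]), 84.6)
lever (array([567.4, 194. ]), array([116.3,  41.3]), 7.9)
fin 11 (array([568. , 107.6]), array([29.1,  1.7]), 2.1)
cas (array([ 512.4, -208.5]), array([ 63.4, 170.5]), 79.5) [0.085 0.091 0.105]
clamp 116 [[562, -289, 138], [571, -285, 140], [559, -281, 132], [566, -277, 133], [577, -273, 113], [573, -270, 124], [570, -264, 121], [563, -257, 125], [575, -253, 128], [574, -245, 133], [564, -238, 138], [569, -232, 147], [569, -225, 152], [574, -221, 155], [578, -216, 149]]
scene1 iso (array([535.1, 175.8]), array([192.8, 181.5]), 7.2) 0.06973204814976
mix (array([ 530.3, -212.5]), array([138.2, 227.6]), 84.1)
lever (array([569.4, 188.5]), array([116. ,  43.7]), 6.5)
fin 24 (array([569.9, 103.5]), array([26. ,  5.7]), 0.6)
cas (array([ 485.1, -208.4]), array([ 54., 110.]), 84.0) [0.083 0.09  0.105]
clamp 168 [[566, -304, 153], [559, -297, 149], [558, -292, 144], [566, -287, 136], [573, -282, 124], [560, -276, 123], [570, -269, 123], [565, -262, 123], [578, -256, 121], [573, -251, 128], [573, -242, 141], [579, -235, 140], [568, -229, 153], [580, -224, 152]]
```

Emit:
{"api": "drive_tool", "payload": {
  "rows": [
    [0,18,34,0,0,0,-0.009],
    [0,18,34,0,0,0,-0.009],
    [0,18,34,0,0,0,-0.009],
    [0,18,34,0,0,0,-0.009],
    [0,18,34,0,0,0,-0.009]
  ]
}}

```text
time_s: 1.42
tcp_pos: [0.2851, -0.4224, 0.2416]
ee_rot: [[-0.964, -0.267, 0.0], [-0.267, 0.964, -0.0], [-0.0, -0.0, -1.0]]
wrist_force: [1.0, 0.3, 0.0]
gripper_width: 0.705
gripper_force: 0.0
```

Emit:
{"api": "drive_tool", "payload": {
  "rows": [
    [0,18,34,0,0,0,-0.009],
    [0,18,34,0,0,0,-0.009],
    [0,18,34,0,0,0,-0.009],
    [0,18,34,0,0,0,-0.009],
    [0,18,34,0,0,0,-0.009]
  ]
}}

```text
time_s: 1.83
tcp_pos: [0.3752, -0.2522, 0.242]
ee_rot: [[-0.975, -0.224, 0.001], [-0.224, 0.975, -0.0], [-0.001, -0.001, -1.0]]
wrist_force: [2.0, -0.2, 0.4]
gripper_width: 0.325
gripper_force: 0.0
```

Emit:
{"api": "drive_tool", "payload": {
  "rows": [
    [0,18,34,0,0,0,-0.009],
    [0,18,34,0,0,0,-0.009],
    [0,18,34,0,0,0,-0.009],
    [0,18,34,0,0,0,-0.009],
    [0,18,34,0,0,0,-0.009]
  ]
}}

```text
time_s: 2.25
tcp_pos: [0.4652, -0.082, 0.242]
ee_rot: [[-0.984, -0.181, 0.001], [-0.181, 0.984, 0.0], [-0.001, -0.0, -1.0]]
wrist_force: [0.2, -1.0, -0.2]
gripper_width: 0.02
gripper_force: 0.0
```

Emit:
{"api": "drive_tool", "payload": {
  "rows": [
    [0,18,34,0,0,0,-0.009],
    [0,18,34,0,0,0,-0.009],
    [0,18,34,0,0,0,-0.009],
    [0,18,34,0,0,0,-0.009],
    [0,0,0,0,0,0,0]
  ]
}}

```text
time_s: 2.67
tcp_pos: [0.5398, 0.057, 0.2412]
ee_rot: [[-0.989, -0.15, 0.002], [-0.15, 0.989, 0.001], [-0.002, 0.0, -1.0]]
wrist_force: [-0.1, -0.2, 0.1]
gripper_width: 0.005
gripper_force: 0.0
```

```bash
python3 - <<'E'
from h import *
c=cap('wrist');save(c,'w1.png');np.savez('w1.npz',W=c['W'],f=c['frame'])
W=c['W'];print(np.nanpercentile(W.reshape(-1,3),[2,98],axis=0).round(3))
E
python3 fit.py w1 2>&1|head -5
```

```text
[[ 0.357 -0.199 -0.002]
 [ 0.759  0.372  0.33 ]]
w1 iso (array([532.4, 178.7]), array([187.7, 180.5]), 7.2) 0.07032362842892284
mix (array([ 533.2, -174. ]), array([ 66.8, 226.1]), 84.2)
lever (array([561.5, 202.1]), array([112.9,  45.1]), 26.4)
fin 480 (array([567. , 107.2]), array([31.6,  5.6]), 2.8)
cas (array([ 483.6, -177.6]), array([  3.6, 107.2]), 84.3) [0.071 0.079 0.087]
```

View pics/w1.png

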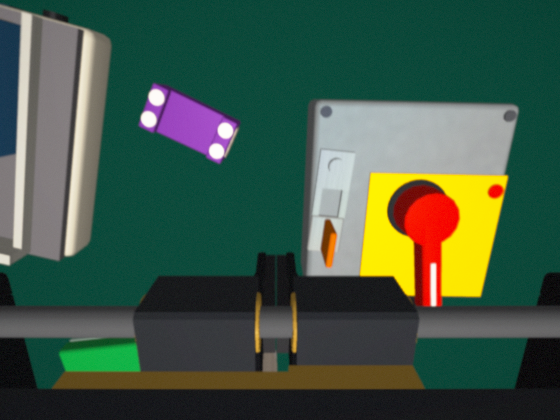

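The wrist view agrees with the fit: hasp and fin at (330,230), lever hub at (430,215), box yaw about 7°. I'll go to the lever's -y side.

Emit:
{"api": "drive_tool", "payload": {
  "rows": [
    [0,20,35,0,0,0,-0.014],
    [0,20,35,0,0,0,-0.014],
    [0,21,35,0,0,0,0],
    [0,0,0,0,0,0,0],
    [0,0,0,-34,0,0,0]
  ]
}}

```text
time_s: 3.13
tcp_pos: [0.6023, 0.1594, 0.2135]
ee_rot: [[-0.993, -0.121, 0.013], [-0.12, 0.993, 0.004], [-0.014, 0.002, -1.0]]
wrist_force: [1.1, 0.2, 1.2]
gripper_width: 0.004
gripper_force: 0.0
```

Emit:
{"api": "drive_tool", "payload": {
  "rows": [
    [0,0,0,-33,0,0,0],
    [0,0,0,-33,0,0,0],
    [0,0,0,-22,0,0,0],
    [0,0,0,-12,0,0,0],
    [0,0,0,0,0,0,0]
  ]
}}

```text
time_s: 3.55
tcp_pos: [0.5954, 0.1552, 0.1041]
ee_rot: [[-0.993, -0.116, -0.007], [-0.116, 0.993, -0.003], [0.007, -0.002, -1.0]]
wrist_force: [-1.2, -0.0, 0.1]
gripper_width: 0.006
gripper_force: 0.0
```

Emit:
{"api": "drive_tool", "payload": {
  "rows": [
    [0,0,0,0,0,0,0],
    [0,0,0,0,0,0,0],
    [0,1,6,0,0,0,0],
    [0,0,8,0,0,0,0],
    [0,0,8,0,0,0,0]
  ]
}}

```text
time_s: 3.97
tcp_pos: [0.5993, 0.1801, 0.1088]
ee_rot: [[-0.993, -0.117, 0.002], [-0.117, 0.993, 0.001], [-0.002, 0.001, -1.0]]
wrist_force: [-0.4, -0.2, -0.7]
gripper_width: 0.007
gripper_force: 0.0
```

Emit:
{"api": "drive_tool", "payload": {
  "rows": [
    [0,2,7,-1,0,0,0],
    [0,0,9,0,0,0,0],
    [0,-2,10,0,0,0,0],
    [0,-4,10,0,0,0,0],
    [0,-5,9,0,0,0,0]
  ]
}}

```text
time_s: 4.38
tcp_pos: [0.5893, 0.2232, 0.1063]
ee_rot: [[-0.993, -0.118, -0.002], [-0.118, 0.993, -0.004], [0.002, -0.004, -1.0]]
wrist_force: [1.7, -7.1, 0.9]
gripper_width: 0.003
gripper_force: 2.6
```

Emit:
{"api": "drive_tool", "payload": {
  "rows": [
    [0,-7,7,0,0,0,0],
    [0,-8,6,0,0,0,0],
    [0,-8,5,0,0,0,0],
    [0,-8,4,0,0,0,0],
    [0,0,0,0,0,0,0]
  ]
}}

```text
time_s: 4.8
tcp_pos: [0.5584, 0.247, 0.1067]
ee_rot: [[-0.993, -0.119, 0.001], [-0.119, 0.993, -0.0], [-0.001, -0.0, -1.0]]
wrist_force: [0.9, -0.3, -0.5]
gripper_width: 0.005
gripper_force: 0.1
```

Emit:
{"api": "drive_tool", "payload": {
  "rows": [
    [0,-5,2,0,0,0,0],
    [0,-5,2,0,0,0,0],
    [0,-5,1,0,0,0,0],
    [0,-3,0,0,0,0,0],
    [0,0,0,0,0,0,0]
  ]
}}

```text
time_s: 5.22
tcp_pos: [0.5441, 0.252, 0.1073]
ee_rot: [[-0.993, -0.119, 0.008], [-0.119, 0.993, 0.003], [-0.008, 0.002, -1.0]]
wrist_force: [11.6, -3.4, -5.6]
gripper_width: 0.005
gripper_force: 5.7
```

Emit:
{"api": "drive_tool", "payload": {
  "rows": [
    [0,-2,0,0,0,0,0],
    [0,0,0,0,0,0,0]
  ]
}}

```text
time_s: 5.38
tcp_pos: [0.5439, 0.252, 0.1074]
ee_rot: [[-0.993, -0.119, 0.011], [-0.119, 0.993, 0.003], [-0.011, 0.002, -1.0]]
wrist_force: [17.2, -4.9, -7.6]
gripper_width: 0.005
gripper_force: 8.1
```

Emit:
{"api": "drive_tool", "payload": {
  "rows": [
    [0,12,0,0,0,0,0],
    [0,0,0,38,0,0,0],
    [0,4,-40,0,0,0,0],
    [0,4,-40,0,0,0,0],
    [0,5,-40,0,0,0,0]
  ]
}}

```text
time_s: 5.8
tcp_pos: [0.563, 0.1311, 0.1448]
ee_rot: [[-0.993, -0.119, -0.0], [-0.119, 0.993, 0.001], [0.0, 0.001, -1.0]]
wrist_force: [0.6, 0.1, 0.1]
gripper_width: 0.002
gripper_force: 0.0
```

Emit:
{"api": "drive_tool", "payload": {
  "rows": [
    [0,0,0,0,0,0,0],
    [0,0,0,0,0,0,0]
  ]
}}

```text
time_s: 5.97
tcp_pos: [0.5632, 0.1296, 0.1444]
ee_rot: [[-0.993, -0.114, -0.001], [-0.114, 0.993, 0.001], [0.001, 0.001, -1.0]]
wrist_force: [0.1, 0.1, -0.4]
gripper_width: 0.004
gripper_force: 0.0
```

```bash
python3 - <<'E'
from h import *
c=cap('top');W=c['W'];np.savez('top2.npz',W=W,f=c['frame'])
c2=cap('scene');np.savez('scene2.npz',W=c2['W'],f=c2['frame'])
for k in(c,c2):
  for l in('lever','hasp'):
    for m in masks_of(l,k)[:1]: print(l,m['p'],np.nanmedian(k['W'][m['region']],0).round(3))
E
python3 fit.py top2 scene2 | grep -v clamp
```

```text
lever 0.72 [ 0.773 -0.084  0.064]
hasp 0.48 [0.517 0.105 0.081]
lever 0.72 [0.541 0.198 0.102]
hasp 0.66 [0.408 0.52  0.057]
top2 iso (array([485.2, 173.9]), array([ 92.2, 177.1]), 8.0) 0.06995542159246791
mix (array([ 528.9, -208.9]), array([139.5, 225.6]), 84.5)
lever (array([519.7, 185.7]), array([19.6, 36.3]), 26.6)
fin 0 (array([0., 0.]), array([0., 0.]), 0.0)
cas (array([ 482.2, -203.5]), array([ 56.7, 105.2]), 84.3) [0.086 0.091 0.106]
scene2 iso (array([540.7, 176.2]), array([181.6, 179.2]), 8.3) 0.07024897413642578
mix (array([ 529.8, -213.3]), array([138.6, 228.2]), 83.4)
lever (array([540.3, 222.4]), array([ 27.1, 119.3]), 5.3)
fin 25 (array([574.8, 110.8]), array([31.1, 24.9]), 62.5)
cas (array([ 484.6, -207.9]), array([ 53.9, 111.7]), 84.6) [0.084 0.09  0.103]
```

Emit:
{"api": "drive_tool", "payload": {
  "rows": [
    [0,0,3,-20,0,0,0],
    [0,0,0,-17,0,0,0],
    [0,0,0,0,0,0,0],
    [0,2,-9,0,0,0,0],
    [0,2,-9,0,0,0,0]
  ]
}}

```text
time_s: 6.68
tcp_pos: [0.5682, 0.1166, 0.1082]
ee_rot: [[-0.993, -0.119, 0.001], [-0.119, 0.993, 0.0], [-0.001, 0.0, -1.0]]
wrist_force: [-1.7, 2.5, 0.3]
gripper_width: 0.004
gripper_force: 1.1
```

Emit:
{"api": "drive_tool", "payload": {
  "rows": [
    [0,3,-10,0,0,0,0],
    [0,-2,-10,0,0,0,0],
    [0,-2,-10,0,0,0,0],
    [0,-3,-10,0,0,0,0],
    [0,-5,-7,0,0,0,0]
  ]
}}

```text
time_s: 7.1
tcp_pos: [0.5589, 0.0677, 0.108]
ee_rot: [[-0.993, -0.116, 0.001], [-0.116, 0.993, 0.0], [-0.001, 0.0, -1.0]]
wrist_force: [0.6, 1.8, 0.7]
gripper_width: 0.003
gripper_force: 0.8
```

Emit:
{"api": "drive_tool", "payload": {
  "rows": [
    [0,-6,-7,0,0,0,0],
    [0,-6,-6,0,0,0,0],
    [0,-8,-5,0,0,0,0],
    [0,-6,-3,0,0,0,0],
    [0,0,0,0,0,0,0]
  ]
}}

```text
time_s: 7.52
tcp_pos: [0.5309, 0.0472, 0.1076]
ee_rot: [[-0.993, -0.117, -0.002], [-0.117, 0.993, -0.001], [0.002, -0.0, -1.0]]
wrist_force: [0.5, 1.5, 0.7]
gripper_width: 0.002
gripper_force: 0.0
```

Emit:
{"api": "drive_tool", "payload": {
  "rows": [
    [0,-5,-3,0,0,0,0],
    [0,-5,-2,0,0,0,0],
    [0,-3,0,0,0,0,0],
    [0,-2,0,0,0,0,0],
    [0,0,0,0,0,0,0]
  ]
}}

```text
time_s: 7.93
tcp_pos: [0.5246, 0.0448, 0.1091]
ee_rot: [[-0.993, -0.121, 0.017], [-0.121, 0.993, 0.003], [-0.017, 0.001, -1.0]]
wrist_force: [14.9, -2.5, -7.9]
gripper_width: 0.008
gripper_force: 7.4
```

Emit:
{"api": "drive_tool", "payload": {
  "rows": [
    [0,12,0,0,0,0,0],
    [0,0,0,41,0,0,0],
    [0,0,0,41,0,0,0],
    [0,-18,-35,8,0,0,-0.032],
    [0,-18,-35,0,0,0,-0.032]
  ]
}}

```text
time_s: 8.35
tcp_pos: [0.4956, -0.0263, 0.2007]
ee_rot: [[-0.998, -0.056, 0.007], [-0.056, 0.998, 0.001], [-0.007, 0.0, -1.0]]
wrist_force: [-1.1, -0.7, -2.2]
gripper_width: 0.008
gripper_force: 0.0
```

Emit:
{"api": "drive_tool", "payload": {
  "rows": [
    [0,-18,-35,0,0,0,-0.032],
    [0,-18,-35,0,0,0,-0.032],
    [0,-18,-35,0,0,0,-0.032],
    [0,-18,-35,0,0,0,-0.032],
    [0,-18,-35,0,0,0,-0.031]
  ]
}}

```text
time_s: 8.77
tcp_pos: [0.4018, -0.203, 0.1975]
ee_rot: [[-0.994, 0.106, -0.001], [0.106, 0.994, 0.0], [0.001, -0.0, -1.0]]
wrist_force: [0.7, -0.9, 0.2]
gripper_width: 0.009
gripper_force: 0.0
```

Emit:
{"api": "drive_tool", "payload": {
  "rows": [
    [0,0,0,0,0,0,0],
    [0,0,0,0,0,0,0]
  ]
}}

```text
time_s: 8.93
tcp_pos: [0.402, -0.2033, 0.1973]
ee_rot: [[-0.994, 0.109, -0.001], [0.109, 0.994, 0.0], [0.001, 0.0, -1.0]]
wrist_force: [0.2, 0.7, 0.5]
gripper_width: 0.007
gripper_force: 0.0
```

```bash
python3 - <<'E'
from h import *
for n in('top','scene','wrist'):
    c=cap(n);np.savez(n+'3.npz',W=c['W'],f=c['frame']);save(c,n+'3.png')
a=cv2.imread('pics/top3.png')[160:270,190:410];b=cv2.imread('pics/wrist3.png')
a=cv2.resize(a,(560,280),interpolation=cv2.INTER_CUBIC)
cv2.imwrite('pics/m3.png',cv2.resize(np.vstack([a,b]),None,fx=.85,fy=.85))
E
python3 fit.py top3 scene3 wrist3
```

```text
top3 iso (array([534., 180.]), array([189.7, 176.7]), 7.3) 0.07084206998746247
mix (array([ 549. , -209.2]), array([140.3, 187.1]), 83.5)
lever (array([533.9, 223.7]), array([111.8,  45.9]), 87.2)
fin 3 (array([511.4,  53.4]), array([3.3, 3.2]), 85.6)
cas (array([ 495.5, -205. ]), array([57.5, 79.8]), 82.8) [0.086 0.091 0.104]
clamp 115 [[559, -289, 136], [568, -284, 141], [559, -280, 134], [562, -277, 135], [566, -273, 122], [563, -269, 127], [573, -263, 124], [576, -257, 123], [565, -252, 129], [565, -245, 134], [576, -237, 140], [576, -232, 147], [571, -224, 155], [582, -220, 144], [572, -216, 148]]
scene3 iso (array([535.4, 175.6]), array([192.5, 181.6]), 7.4) 0.06955904929895806
mix (array([ 529.2, -212.7]), array([140.2, 228.3]), 83.8)
lever (array([524.2, 216.9]), array([ 46.8, 116.6]), 17.8)
fin 2 (array([511.6,  52.2]), array([2., 0.]), 141.3)
cas (array([ 484.8, -208. ]), array([ 53.7, 111.4]), 84.5) [0.083 0.09  0.104]
clamp 170 [[565, -304, 152], [567, -297, 144], [560, -292, 146], [571, -288, 138], [567, -283, 127], [565, -277, 126], [557, -271, 114], [569, -264, 118], [577, -258, 114], [578, -252, 131], [566, -244, 136], [565, -237, 142], [572, -231, 150], [577, -225, 142], [565, -218, 142]]
wrist3 iso (array([0., 0.]), array([0., 0.]), 0.0) nan
mix (array([ 444.3, -200.6]), array([135.3,  56.5]), 84.0)
lever (array([0., 0.]), array([0., 0.]), 0.0)
fin 0 (array([0., 0.]), array([0., 0.]), 0.0)
cas (array([ 480. , -205.1]), array([ 54.2, 108.7]), 84.1) [0.08  0.103 0.105]
clamp 0 []
  return np.nanmean(a, axis, out=out, keepdims=keepdims)
```

View pics/m3.png

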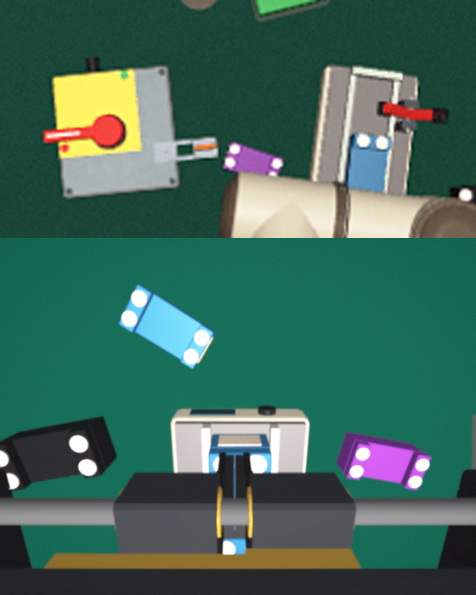

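The lever bar now lies by the red dot, and the hasp sticks out of the box edge at (190,150), parallel to the box y axis. The clamp is still half open at about 0.72, so the cassette can pass. Next I push the cassette.

Emit:
{"api": "drive_tool", "payload": {
  "rows": [
    [0,2,5,-30,0,0,0],
    [0,0,0,-35,0,0,0],
    [0,0,0,-28,0,0,0],
    [0,0,0,-10,0,0,0],
    [0,0,0,0,0,0,0]
  ]
}}

```text
time_s: 9.5
tcp_pos: [0.4043, -0.1953, 0.0918]
ee_rot: [[-0.995, 0.103, -0.007], [0.103, 0.995, 0.001], [0.007, 0.0, -1.0]]
wrist_force: [-0.5, -1.2, 0.1]
gripper_width: 0.003
gripper_force: 0.0
```

Emit:
{"api": "drive_tool", "payload": {
  "rows": [
    [0,8,-1,0,0,0,0],
    [0,8,-1,0,0,0,0],
    [0,8,-1,0,0,0,0],
    [0,8,-1,0,0,0,0],
    [0,8,-1,0,0,0,0]
  ]
}}

```text
time_s: 9.92
tcp_pos: [0.4462, -0.2018, 0.0952]
ee_rot: [[-0.994, 0.105, -0.001], [0.105, 0.994, 0.0], [0.001, 0.0, -1.0]]
wrist_force: [-4.2, 3.0, 2.2]
gripper_width: 0.001
gripper_force: 1.8
```

Emit:
{"api": "drive_tool", "payload": {
  "rows": [
    [0,8,-1,0,0,0,0],
    [0,8,-1,0,0,0,0],
    [0,8,0,0,0,0,0],
    [0,8,-1,0,0,0,0],
    [0,8,-1,0,0,0,0]
  ]
}}

```text
time_s: 10.33
tcp_pos: [0.4866, -0.2061, 0.0947]
ee_rot: [[-0.994, 0.105, 0.0], [0.105, 0.994, -0.0], [-0.0, -0.0, -1.0]]
wrist_force: [-2.8, 0.9, 2.8]
gripper_width: 0.005
gripper_force: 1.5
```

Emit:
{"api": "drive_tool", "payload": {
  "rows": [
    [0,7,-1,0,0,0,0],
    [0,5,0,0,0,0,0],
    [0,3,0,0,0,0,0],
    [0,2,0,0,0,0,0],
    [0,0,0,0,0,0,0]
  ]
}}

```text
time_s: 10.75
tcp_pos: [0.5033, -0.2069, 0.0945]
ee_rot: [[-0.994, 0.105, 0.001], [0.105, 0.994, -0.0], [-0.001, -0.0, -1.0]]
wrist_force: [-1.5, -0.3, 0.2]
gripper_width: 0.005
gripper_force: 0.5
```

Emit:
{"api": "drive_tool", "payload": {
  "rows": [
    [0,3,0,0,0,0,0],
    [0,3,0,0,0,0,0],
    [0,2,0,0,0,0,0],
    [0,2,0,0,0,0,0],
    [0,0,0,0,0,0,0]
  ]
}}

```text
time_s: 11.17
tcp_pos: [0.508, -0.2066, 0.094]
ee_rot: [[-0.994, 0.106, -0.011], [0.106, 0.994, 0.001], [0.011, 0.0, -1.0]]
wrist_force: [-12.2, 2.1, 7.0]
gripper_width: 0.007
gripper_force: 5.7
```

Emit:
{"api": "drive_tool", "payload": {
  "rows": [
    [0,2,0,0,0,0,0],
    [0,2,0,0,0,0,0],
    [0,0,0,0,0,0,0]
  ]
}}

```text
time_s: 11.42
tcp_pos: [0.5081, -0.2066, 0.094]
ee_rot: [[-0.994, 0.107, -0.02], [0.107, 0.994, 0.002], [0.02, 0.0, -1.0]]
wrist_force: [-19.2, 1.3, 14.6]
gripper_width: 0.006
gripper_force: 9.6
```

Emit:
{"api": "drive_tool", "payload": {
  "rows": [
    [0,-18,1,0,0,0,0],
    [0,0,0,38,0,0,0],
    [0,0,0,38,0,0,0],
    [0,0,0,34,0,0,0],
    [0,0,0,0,0,0,0]
  ]
}}

```text
time_s: 11.83
tcp_pos: [0.5041, -0.2071, 0.213]
ee_rot: [[-0.995, 0.103, 0.018], [0.103, 0.995, -0.005], [-0.018, -0.003, -1.0]]
wrist_force: [0.7, 0.2, -0.6]
gripper_width: 0.008
gripper_force: 0.0
```

```bash
python3 - <<'E'
from h import *
print(sense()['tcp_pos'])
for n in('top','scene'):
    c=cap(n);np.savez(n+'4.npz',W=c['W'],f=c['frame']);save(c,n+'4.png')
E
python3 fit.py top4 scene4|grep -v lever
```

```text
[ 0.50405194 -0.20709881  0.21298072]
top4 iso (array([533.5, 180. ]), array([190.2, 176.6]), 7.5) 0.07081013667037164
mix (array([ 528.8, -208.5]), array([136.6, 225.9]), 83.9)
fin 3 (array([511.3,  53.4]), array([3.2, 3.3]), 88.3)
cas (array([ 612. , -217.2]), array([56.6, 28.7]), 86.0) [0.086 0.093 0.107]
clamp 0 []
scene4 iso (array([535.8, 176. ]), array([190.7, 180.5]), 7.3) 0.06973588591910725
mix (array([ 530.2, -212.3]), array([139.4, 229.9]), 83.7)
fin 2 (array([511.3,  52.3]), array([4.7, 0. ]), 152.9)
cas (array([ 576.7, -216.3]), array([ 51.9, 109.9]), 83.2) [0.086 0.091 0.103]
clamp 169 [[568, -304, 156], [558, -297, 147], [567, -292, 140], [574, -287, 130], [565, -282, 129], [562, -276, 126], [566, -270, 117], [577, -263, 119], [578, -256, 121], [576, -251, 132], [578, -243, 143], [576, -237, 142], [568, -230, 149], [571, -225, 150], [576, -217, 147]]
```

Emit:
{"api": "drive_tool", "payload": {
  "rows": [
    [0,0,0,0,0,0,0],
    [0,34,-5,0,0,0,0],
    [0,34,-5,0,0,0,0],
    [0,0,0,0,0,0,0],
    [0,0,0,0,0,0,0]
  ]
}}

```text
time_s: 12.35
tcp_pos: [0.5673, -0.2157, 0.2015]
ee_rot: [[-0.994, 0.105, -0.004], [0.105, 0.994, 0.001], [0.004, 0.0, -1.0]]
wrist_force: [-0.9, -0.4, 0.0]
gripper_width: 0.003
gripper_force: 0.0
```

Emit:
{"api": "drive_tool", "payload": {
  "rows": [
    [0,4,-2,-12,0,0,0],
    [0,0,0,-12,0,0,0],
    [0,0,0,-9,0,0,0],
    [0,0,0,-8,0,0,0],
    [0,0,0,-8,0,0,0]
  ]
}}

```text
time_s: 12.77
tcp_pos: [0.5721, -0.2126, 0.1592]
ee_rot: [[-0.995, 0.103, 0.006], [0.103, 0.995, 0.006], [-0.005, 0.007, -1.0]]
wrist_force: [-3.7, 28.8, 22.5]
gripper_width: 0.006
gripper_force: 25.6
```

Emit:
{"api": "drive_tool", "payload": {
  "rows": [
    [0,0,0,-6,0,0,0],
    [0,0,0,-5,0,0,0],
    [0,0,0,-4,0,0,0],
    [0,0,0,0,0,0,0]
  ]
}}

```text
time_s: 13.1
tcp_pos: [0.5701, -0.2179, 0.1395]
ee_rot: [[-0.994, 0.105, -0.001], [0.105, 0.994, 0.0], [0.001, 0.0, -1.0]]
wrist_force: [0.6, 1.0, 1.4]
gripper_width: 0.004
gripper_force: 0.4
```

Emit:
{"api": "drive_tool", "payload": {
  "rows": [
    [0,0,0,-3,0,0,0],
    [0,0,0,-2,0,0,0],
    [0,0,0,-2,0,0,0],
    [0,0,0,0,0,0,0]
  ]
}}

```text
time_s: 13.43
tcp_pos: [0.5703, -0.2181, 0.133]
ee_rot: [[-0.994, 0.105, -0.001], [0.105, 0.994, 0.0], [0.001, 0.0, -1.0]]
wrist_force: [0.2, 0.7, 0.8]
gripper_width: 0.002
gripper_force: 0.3
```

```bash
python3 - <<'E'
from h import *
for n in('scene',):
    c=cap(n);np.savez(n+'5.npz',W=c['W'],f=c['frame']);save(c,n+'5.png')
cv2.imwrite('pics/s5c.png',cv2.resize(c['frame'][180:290,120:260,::-1],None,fx=4,fy=4,interpolation=cv2.INTER_CUBIC))
E
python3 fit.py scene5|egrep 'cas|clamp'
```

```text
cas (array([ 588.9, -218. ]), array([52.4, 82.9]), 84.6) [0.086 0.09  0.103]
clamp 104 [[575, -270, 126], [576, -265, 125], [568, -260, 120], [573, -257, 113], [574, -254, 113], [607, -250, 192], [566, -246, 112], [574, -242, 111], [579, -237, 110], [581, -234, 111], [580, -230, 132], [581, -225, 112], [580, -219, 111], [578, -213, 104], [573, -210, 112]]
```

View pics/s5c.png

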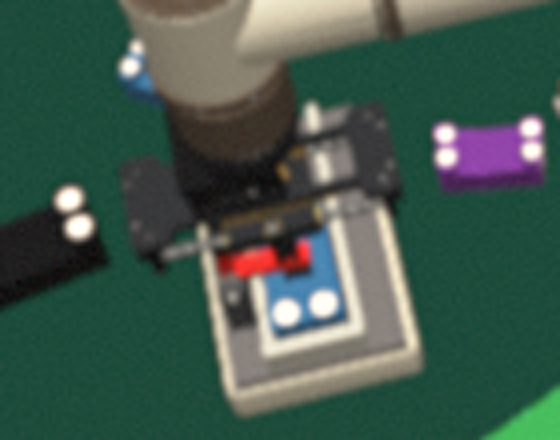

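The clamp arm now lies level in the recess at (265,258). I'll press a little more to feel the floor.

Emit:
{"api": "drive_tool", "payload": {
  "rows": [
    [0,0,0,-2,0,0,0],
    [0,0,0,-2,0,0,0],
    [0,0,0,-1,0,0,0],
    [0,0,0,0,0,0,0]
  ]
}}

```text
time_s: 13.82
tcp_pos: [0.5704, -0.2182, 0.1326]
ee_rot: [[-0.995, 0.104, 0.0], [0.104, 0.995, -0.002], [-0.0, -0.002, -1.0]]
wrist_force: [-6.9, 5.1, 19.8]
gripper_width: 0.008
gripper_force: 9.9
```

Emit:
{"api": "drive_tool", "payload": {
  "rows": [
    [0,0,0,20,0,0,0],
    [0,0,0,38,0,0,0],
    [0,0,0,38,0,0,0],
    [0,-30,-10,10,0,0,0],
    [0,-35,-10,0,0,0,0]
  ]
}}

```text
time_s: 14.23
tcp_pos: [0.5081, -0.2387, 0.2378]
ee_rot: [[-0.995, 0.103, 0.007], [0.103, 0.995, -0.003], [-0.007, -0.002, -1.0]]
wrist_force: [0.1, -1.0, -0.9]
gripper_width: 0.008
gripper_force: 0.0
```

Emit:
{"api": "drive_tool", "payload": {
  "rows": [
    [0,-35,-10,0,0,0,0],
    [0,-35,-10,0,0,0,0],
    [0,-25,-10,0,0,0,0],
    [0,0,0,0,0,0,0],
    [0,0,0,0,0,0,0]
  ]
}}

```text
time_s: 14.65
tcp_pos: [0.4092, -0.2685, 0.2346]
ee_rot: [[-0.994, 0.107, 0.0], [0.107, 0.994, -0.0], [-0.0, -0.0, -1.0]]
wrist_force: [0.7, 0.1, 0.2]
gripper_width: 0.002
gripper_force: 0.0
```

```bash
python3 - <<'E'
from h import *
print(sense()['tcp_pos'],sense()['wrist_force'])
ims=[]
for n,(r,q) in dict(top=(120,190),scene=(150,110)).items():
    c=cap(n);np.savez(n+'6.npz',W=c['W'],f=c['frame'])
    ims.append(cv2.resize(c['frame'][r:r+140,q:q+260,::-1],None,fx=2.1,fy=2.1,interpolation=cv2.INTER_CUBIC))
cv2.imwrite('pics/f6.png',np.vstack(ims))
E
python3 fit.py top6 scene6
```

```text
[ 0.40924374 -0.26849306  0.23460851] [0.67349195 0.12025538 0.23282364]
top6 iso (array([533.6, 180. ]), array([190.6, 177. ]), 7.3) 0.0709413770328254
mix (array([ 576. , -213.4]), array([136.6, 131.1]), 83.7)
lever (array([532.6, 224.3]), array([113.2,  45.5]), 89.6)
fin 3 (array([510.4,  52.7]), array([2.2, 4.5]), 46.8)
cas (array([ 573.8, -212.2]), array([ 57.3, 107.7]), 83.4) [0.086 0.091 0.106]
clamp 96 [[573, -258, 118], [569, -257, 124], [573, -256, 117], [573, -252, 116], [570, -249, 115], [567, -245, 108], [570, -240, 114], [569, -236, 119], [570, -231, 110], [566, -227, 114], [566, -223, 117], [572, -221, 114], [566, -215, 108], [575, -211, 114], [569, -208, 113], [582, -204, 114]]
scene6 iso (array([535.7, 175.5]), array([193.2, 180. ]), 7.3) 0.06966357777919412
mix (array([ 529. , -213.4]), array([137.1, 232.3]), 83.8)
lever (array([525.3, 218.9]), array([ 46.4, 118.7]), 15.7)
fin 2 (array([511.7,  52.2]), array([2., 0.]), 141.1)
cas (array([ 576.8, -216.3]), array([ 52.1, 109.6]), 82.9) [0.087 0.091 0.105]
clamp 112 [[576, -270, 128], [578, -264, 146], [558, -260, 108], [568, -256, 111], [564, -251, 113], [567, -246, 114], [571, -240, 116], [580, -236, 118], [574, -232, 116], [569, -227, 118], [574, -223, 111], [577, -219, 106], [568, -215, 114], [573, -211, 106]]
```

View pics/f6.png

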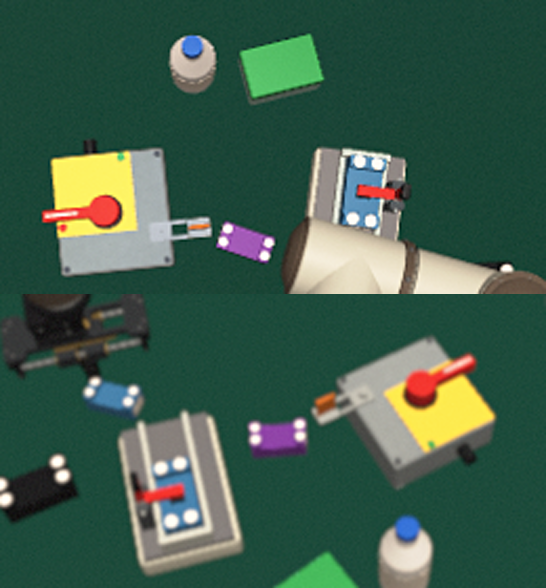

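```bash
python3 - <<'E'
from h import *
for n in('top6','scene6'):
    d=np.load(n+'.npz');W=d['W'];x,y,z=W[...,0],W[...,1],W[...,2]
    m=(x>.46)&(x<.56)&(y>.01)&(y<.085)&(z>.07)&(z<.13);p=W[m]
    vx,vy,cx,cy=cv2.fitLine((p[:,:2]*1000).astype(np.float32),cv2.DIST_HUBER,0,.01,.01).ravel()
    print(n,m.sum(),np.degrees(np.arctan2(vy,vx)),np.round([cx,cy]),np.round(p[:,:2].min(0),3))
E
```

```text
top6 126 -69.50087 [507.  49.] [0.462 0.026]
scene6 169 -75.726006 [514.  42.] [0.465 0.018]
```

```bash
python3 -c "
from station import *
print(finish_job())"
```

```text
the job is handed in; nothing more can be done
None
```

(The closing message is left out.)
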